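Wind a bench variable transformer back to its stop, switch on, and wind it up to 150 V

TASK

Bring the bench transformer's output up to 150 V the safe way: with the breaker still off, wind the handwheel back anticlockwise until you feel its pointer come to bear gently on the zero stop, then push the breaker paddle fully over to on, then wind the handwheel clockwise until the pointer stands on 150 V (the fourth long mark, zero being the first). Never let it go past 170 V with the breaker on, do not ram the stop, disturb nothing else on the bench, and leave the wheel standing still with your hand off it.

Things in the scene. Friction and masses are not known exactly. Their poses are not given: they have to be found in the camera images.
- transformer: Grey sheet-steel bench variable transformer, a box 250 (its x) by 370 (its y) mm, flat top plate 135 mm above the table; too heavy to move. Origin: centre of its underside on the table, z up. On its top: a round dial under a black three-spoked handwheel whose upright axis is at x 0, y -60 mm, and a breaker at x 0, y +115 mm.
- dial (a point): Centre of the aluminium dial (216 mm across) on the top plate; axes as the box. Black marks run clockwise from 0 V to 250 V over 5.0 rad, 50 V per rad: a long mark each 50 V, a middling one each 25 V, a short one each 5 V. The 0 V mark lies 2.5 rad anticlockwise (from above) from the box's +x, so towards its -x, +y; the 150 V mark lies at -0.5 rad.
- hub (a point): Centre of the handwheel on its upright axis, at the height of the rim's centre line, 52 mm above the top plate. Its x axis runs along the pointer and turns with the wheel; z up. Rim: round section 14 mm thick, centre line 63 mm from the axis. Three spokes 10 mm thick at 0, 120 and 240 degrees from x. Hub 34 mm across, 11 mm above the rim's centre line. Below the rim nothing is over 16 mm high.
- wheel (a joint): Angle of the handwheel in rad: 0 with the pointer on 0 V and just touching the zero stop, growing clockwise seen from above (winding up), 50 V per rad. The pointer is a black bar under one spoke, 8 mm wide, 6 to 13 mm above the top plate, reaching 87 mm from the axis. The upper stop is at 5.0. It turns stiffly (about 0.22 N m: 3.5 N at the rim) and stays where it is left.
- stop: Zero stop: a fixed steel pin 8 mm across, its top 16 mm above the top plate, 78 mm from the wheel's axis, just before the 0 V mark. Origin: centre of its foot. The pointer's side meets it when the wheel is wound fully back. Feel the stiffness rise by some newtons at the rim there; more than 80 N at the pin is ramming.
- breaker (a joint): Angle of the breaker's paddle in rad: 0 off (leaning 0.5 rad towards the box's -x), 1.0 on (leaning 0.5 rad to +x). It hinges about the box's y axis 22 mm above the top plate, takes about 2 N at its tip and stays where it is left.
- paddle_tip (a point): Middle of the outer end of the breaker's grey paddle, 62 mm from its hinge. The paddle is 34 mm wide (along the box's y) and 11 mm thick; it stands on a black block 78 by 56 mm, 32 mm high.
- capacitor: Bystander on the transformer's top plate: black can capacitor, 35 mm across, 60 mm tall, standing. Origin: centre of its foot.
- screwdriver: Bystander lying on the transformer's top plate along its front edge: screwdriver, 150 mm. Origin: underside.
- amplifier: Bystander: amplifier board with capacitors on a finned aluminium heatsink, 140 by 240 mm, 90 mm high. Origin: centre of underside.
- flux: Bystander: small amber flux bottle, 38 mm across, 95 mm tall. Origin: centre of its foot.
- spool: Bystander: solder spool, 62 mm across, 42 mm tall. Origin: centre of its foot.
- multimeter: Bystander: hand multimeter lying on its back, 90 by 180 mm, 40 mm high. Origin: centre of underside.
- tip_cleaner: Bystander: steel tin with brass wool, 68 mm across, 43 mm tall. Origin: centre of its foot.
- pliers: Bystander: pliers lying down, 160 mm long. Origin: underside.

How it is judged:
By the outcome, as a careful person would: the job done as asked, in the order asked, and still so for the second after the job is handed in, with the robot touching nothing.
It also fails if it takes over 72 s, if anything falls off the work surface, if the arm or the gripper's body presses on something with over 40 N, if the wrist force passes 120 N, or if a joint passes its speed limit or range.

ROBOT

A 6-joint arm with a two-finger parallel gripper is mounted at the origin on the work surface. World frame = base frame: x ahead of the robot, y to its left, z up, the work surface at z = 0. Lengths are in m, angles in rad, forces in N, time in s.
With the tool pointing down it reaches from about 0.325 to 0.925 m from the base axis. Payload 3.1 kg.
Tool frame: the origin (TCP) lies on the centre line of the jaws, within the pads' length; the fingertips stand 8 mm ahead of it and the grasp point (between the pads) lies 11 mm behind it; z points along the fingers, y is the direction in which the jaws open and shut (so a half turn about z gives the same grasp; the last joint's range is limited). The gripper opens to 85 mm and grips with 20 to 120 N. Pads are 22 mm wide; open, the fingers measure 114 mm over their backs; the gripper's body (76 mm by 85 mm) begins 54 mm behind the grasp point. The pads swing forward as they close: fully open they stand 13 mm farther back than shut.
Start: joints at [-1.31, 0.217, 1.613, -0, 1.311, -0.112], TCP at [0.228, -0.582, 0.239] pointing down, gripper open.
Joint ranges: [-2.75, 2.75], [-0.78, 2.1], [0.31, 2.55], [-1.13, 4.27], [0.13, 2.63], [-2.58, 2.58]. Speed limits (rad/s): [2.79, 2.79, 3.14, 3.14, 3.14, 3.14].

INTERFACE

Orientations are given as a unit quaternion [w, x, y, z].
In Python, from plant import robot gives the robot as it stands. Calls block until the motion is done:
- robot.goto(position, orientation): joint-space move of the TCP to a pose.
- robot.move_l(position, ori=None, max_speed=0.15, until_force=None): straight line of the TCP; ori=None keeps the orientation; max_speed is the mean speed in m/s. With until_force (N) it stops when the force on the tool has changed by that much, and returns True; else False.
- robot.movej(angles): joint-space move.
- robot.move_gripper(opening, newtons=None): finger opening in m; newtons is the grip in N (None keeps the last); returns when the fingers have stopped.
- robot.hold(seconds).
- robot.ik(position, orientation): joint angles nearest the present ones, or None.
- robot.capture(name): name is "scene" or "side" or "wrist"; returns the picture (384x512x3 uint8, red, green, blue); there is no depth.
- robot.camera_info(name): a dict with "K" (3x3 intrinsics, pixels), "pose" (4x4, takes a point from camera to world coordinates); the wrist camera has in their place "hand_eye" (4x4, takes a point from camera to tool coordinates, whose origin is the TCP and whose axes are the flange's). Camera axes: x right, y up, looking along -z (the intrinsics and any distortion apply to the point x, -y, -z); pixel columns grow to the right and rows downward; lengths in m; the calibration is good to about 2 mm. The wrist camera is an equidistant fisheye: a pixel r from the principal point sees the ray r / f radians off the axis. A picture is of the moment at which its call begins: read the wrist's pose just before it. camera_info takes no time and is no camera call.
A pose or a line that the arm cannot do raises robot.PlanningError and nothing moves.
- robot.finish_job(): hands the job in, once; it reports no verdict.
Readings, each from a call of its own:
- robot.current_clock(): time.
- robot.current_q(): joint angles.
- robot.current_joint_velocities(): joint speeds.
- robot.current_tau(): joint torques, N m.
- robot.current_tcp_pos(): TCP position.
- robot.current_eef_rot(): TCP orientation.
- robot.current_contact_force(): force on the tool from outside, world axes, zero at the start.
- robot.current_moment(): the same for the moment, N m.
- robot.current_finger_gap(): finger opening in m.
Only numpy, scipy, OpenCV 4.12 (cv2) and the standard library are available. Lean on these libraries where they do the work, as an engineer would, in place of code of your own. Each camera call takes 0.05 s, during which the arm holds its last target. There are 200 camera calls.

## Working session

There is one attempt and no reset: what is moved stays moved. The work goes in short steps, each a Python script; the robot and the scene stay as the last script left them, time stands still between calls to the robot, and variables do not carry over. Pictures are saved under pics/ and viewed, about 8 in all and at most 12, crops included, and the job is handed in when it is done.

```bash
mkdir -p pics
python3 - <<'E'
from plant import robot
import cv2,numpy as np
for n in ["scene","side"]:
    im=robot.capture(n); cv2.imwrite(f"pics/{n}0.png",im[:,:,::-1])
    ci=robot.camera_info(n); print(n,{k:np.round(v,4).tolist() if not isinstance(v,str) else v for k,v in ci.items()})
a=cv2.imread("pics/scene0.png");b=cv2.imread("pics/side0.png")
cv2.imwrite("pics/both0.png",cv2.resize(np.vstack([a,b]),(800,1200))[:600]) 
print({k:v if isinstance(v,str) else np.round(v,4).tolist() for k,v in robot.camera_info("wrist").items()}, robot.current_clock(), robot.current_eef_rot(), robot.current_tcp_pos())
E
ls
```

```text
scene {'K': [[390.6886, 0.0, 257.7581], [0.0, 390.6886, 188.0429], [0.0, 0.0, 1.0]], 'pose': [[0.0475, -0.7177, 0.6947, 1.3627], [0.9988, 0.0424, -0.0244, -0.0049], [-0.0119, 0.695, 0.7189, 1.0712], [0.0, 0.0, 0.0, 1.0]]}
side {'K': [[406.3636, 0.0, 245.2004], [0.0, 406.3636, 186.4838], [0.0, 0.0, 1.0]], 'pose': [[-0.8252, 0.3869, -0.4116, -0.0536], [-0.5646, -0.586, 0.5812, 0.8136], [-0.0163, 0.712, 0.702, 1.0841], [0.0, 0.0, 0.0, 1.0]]}
{'K': [[297.3186, 0.0, 253.1194], [0.0, 297.3186, 190.4149], [0.0, 0.0, 1.0]], 'hand_eye': [[-0.0003, 0.9493, 0.3145, 0.0812], [1.0, 0.0003, 0.0001, -0.0003], [0.0, 0.3145, -0.9493, -0.1347], [0.0, 0.0, 0.0, 1.0]]} 0.1 [-1.10036915e-03  9.82677824e-01  1.85318844e-01 -9.40879518e-05] [ 0.22748656 -0.58135419  0.23807699]
pics
```

View pics/scene0.png

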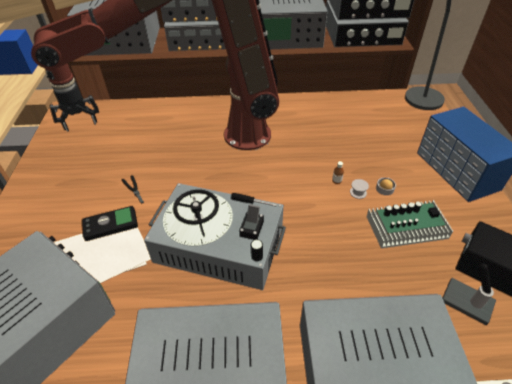

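View pics/side0.png

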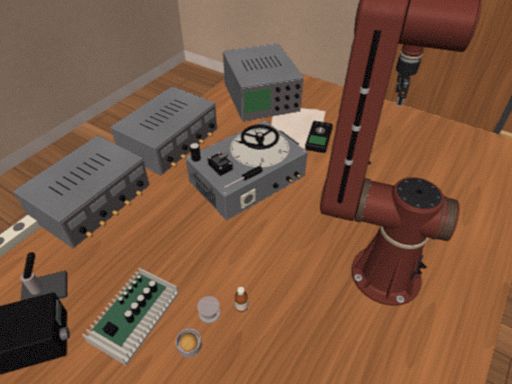

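The scene view shows the transformer with the dial at about (197,218), the breaker at (253,220), the capacitor at (257,248) and the screwdriver at (242,197). The side view agrees. Next I'll locate it roughly and look from the wrist.

```bash
cat > h.py <<'E'
from plant import robot
import cv2,numpy as np
from scipy.spatial.transform import Rotation as R
def ray(name,uv,pose=None):
    ci=robot.camera_info(name);K=ci["K"]
    x=(uv[0]-K[0][2])/K[0][0];y=(uv[1]-K[1][2])/K[1][1]
    if name=="wrist":
        r=np.hypot(x,y);s=np.sin(r)/r if r>0 else 1
        d=np.array([x*s,-y*s,-np.cos(r)]);T=pose@np.array(ci["hand_eye"])
    else: d=np.array([x,-y,-1.]);T=np.array(ci["pose"])
    return T[:3,3],T[:3,:3]@d
def onz(name,uv,z,pose=None):
    o,d=ray(name,uv,pose);return o+d*(z-o[2])/d[2]
def quat(yaw,tilt=None):  # tool down, tool x axis at world angle yaw
    r=R.from_euler('z',yaw)*R.from_euler('x',np.pi)
    q=r.as_quat();return [q[3],q[0],q[1],q[2]]
def tpose():
    T=np.eye(4);q=robot.current_eef_rot();T[:3,:3]=R.from_quat([q[1],q[2],q[3],q[0]]).as_matrix();T[:3,3]=robot.current_tcp_pos();return T
E
python3 - <<'E'
from h import *
print("scene dial",onz("scene",(197,218),.135),"brk",onz("scene",(253,222),.16))
print("side dial",onz("side",(261,149),.135),"brk",onz("side",(220,164),.16))
for uv in [(180,186),(283,207),(150,240),(268,262)]: print("corner",uv,onz("scene",uv,.135))
print(tpose().round(3))
for yaw in np.arange(-3,3.1,.5):
    q=robot.ik([.5,-.13,.35],quat(yaw)); print(yaw.round(2),None if q is None else np.round(q,2))
E
```

```text
scene dial [ 0.57628952 -0.16798297  0.135     ] brk [0.62251108 0.00509599 0.16      ]
side dial [ 0.56505108 -0.16577107  0.135     ] brk [0.62267118 0.0053279  0.16      ]
corner (180, 186) [ 0.43299971 -0.23363652  0.135     ]
corner (283, 207) [0.54647863 0.10305831 0.135     ]
corner (150, 240) [ 0.65319407 -0.30236524  0.135     ]
corner (268, 262) [0.74909358 0.04192466 0.135     ]
[[ 0.931  0.364 -0.001  0.227]
 [ 0.364 -0.931  0.002 -0.581]
 [ 0.    -0.002 -1.     0.238]
 [ 0.     0.     0.     1.   ]]
-3.0 [-0.39 -0.09  1.73  0.    1.5  -2.1 ]
-2.5 None
-2.0 None
-1.5 None
-1.0 [-0.39 -0.09  1.73 -0.    1.5   2.18]
-0.5 [-0.39 -0.09  1.73 -0.    1.5   1.68]
0.0 [-0.39 -0.09  1.73 -0.    1.5   1.18]
0.5 [-0.39 -0.09  1.73 -0.    1.5   0.68]
1.0 [-0.39 -0.09  1.73 -0.    1.5   0.18]
1.5 [-0.39 -0.09  1.73  0.    1.5  -0.32]
2.0 [-0.39 -0.09  1.73  0.    1.5  -0.82]
2.5 [-0.39 -0.09  1.73  0.    1.5  -1.32]
3.0 [-0.39 -0.09  1.73  0.    1.5  -1.82]
```

Run:
```python
from h import *
robot.goto([.595,-.09,.36],quat(-.31))
T=tpose();im=robot.capture("wrist")
np.save("T1.npy",T);cv2.imwrite("pics/w1raw.png",im[:,:,::-1])
cv2.imwrite("pics/w1.png",cv2.resize(im[:,:,::-1],(800,600),interpolation=cv2.INTER_CUBIC))
print(T.round(3),robot.current_clock())
```

```text
[[ 0.952 -0.306 -0.001  0.595]
 [-0.306 -0.952 -0.    -0.091]
 [-0.     0.    -1.     0.36 ]
 [ 0.     0.     0.     1.   ]] 2.3833
```

View pics/w1.png

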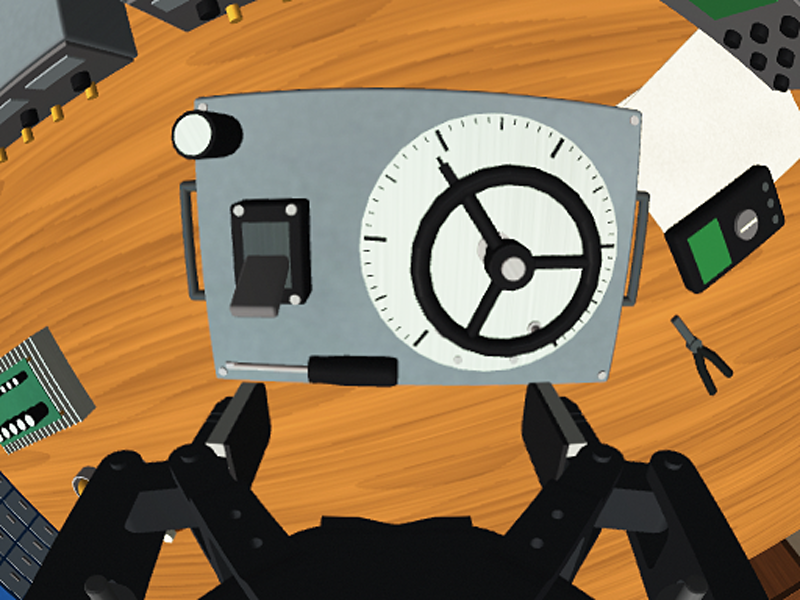

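The wrist view (800x600) shows:
- Long marks at 0 V (421,338), 50 V (375,239), 100 V (442,140) and 150 V (558,148).
- The pointer end at about (440,160), so roughly 100 V.
- The rim centred at about (505,260).
- The breaker paddle leaning to -x at (258,290), which is off.
- The capacitor at (205,133).

Now the measurements.

```bash
cat >> h.py <<'E'
def circ(P):
    A=np.c_[2*P,np.ones(len(P))];s=np.linalg.lstsq(A,(P**2).sum(1),rcond=None)[0];return s[:2],np.sqrt(s[2]+s[:2]@s[:2])
def rcirc(P,tol=.0025):
    from scipy.optimize import least_squares
    c,r=circ(P);s=least_squares(lambda p:np.hypot(*(P-p[:2]).T)-p[2],[*c,r],loss='soft_l1',f_scale=.001).x
    k=abs(np.hypot(*(P-s[:2]).T)-s[2])<tol;c,r=circ(P[k]);return c,r,k.sum(),len(P)
E
cat > meas.py <<'E'
from h import *
def meas(im,T,zp=.135):
    hsv=cv2.cvtColor(im,cv2.COLOR_BGR2HSV);H,S,V=cv2.split(hsv)
    f=lambda pts,z:np.array([onz("wrist",p,z,T)[:2] for p in pts])
    # dial outer boundary: bright low-sat blob
    m=((V>195)&(S<40)).astype(np.uint8)
    m=cv2.morphologyEx(m,cv2.MORPH_CLOSE,np.ones((5,5)))
    cs=cv2.findContours(m,cv2.RETR_EXTERNAL,cv2.CHAIN_APPROX_NONE)[0]
    cs=[c for c in cs if cv2.pointPolygonTest(cv2.convexHull(c),(488/1.5625,243/1.5625),False)>0]
    hull=cv2.convexHull(max(cs,key=len)).reshape(-1,2).astype(float)
    c,r,k,n=rcirc(f(hull,zp)); print("dial",c.round(4),r.round(4),k,n)
    # rim outer boundary: largest black blob near centre
    b=((V<60)).astype(np.uint8)
    n,l,st,ce=cv2.connectedComponentsWithStats(b)
    o,d=None,None
    best=min([i for i in range(1,n) if st[i,4]>1500],key=lambda i:np.hypot(*(ce[i]-[323,167])))
    cc=max(cv2.findContours((l==best).astype(np.uint8),cv2.RETR_EXTERNAL,cv2.CHAIN_APPROX_NONE)[0],key=len).reshape(-1,2).astype(float)
    P=f(cc,zp+.052);c2,r2,k,n=rcirc(P); print("rim outer",c2.round(4),r2.round(4),k,n)
    return c,c2,cc,P
if __name__=="__main__":
    T=np.load("T1.npy");im=cv2.imread("pics/w1raw.png");c,c2,cc,P=meas(im,T)
    s=1/1.5625
    marks={2.5:(421,338),1.5:(375,239),.5:(442,140),-.5:(558,148)}
    for a,p in marks.items():
        v=onz("wrist",np.array(p)*s,.135,T)[:2]-c; print("mark",a,np.hypot(*v).round(4),"box yaw",(np.arctan2(v[1],v[0])-a).round(3))
    sc=[onz("wrist",np.array(p)*s,.135,T)[:2] for p in [(203,107),(635,120),(223,371),(602,376)]]
    print("screws ctr",np.mean(sc,0),"yaws",[np.arctan2(*(a-b)[::-1]).round(3)-np.pi/2 for a,b in [(sc[0],sc[1]),(sc[2],sc[3])]],[np.hypot(*(sc[0]-sc[1])),np.hypot(*(sc[0]-sc[2]))])
    v=onz("wrist",np.array((440,159))*s,.1445,T)[:2]-c;print("pointer",np.hypot(*v),np.arctan2(v[1],v[0]))
    for nm,p,z in [("paddle tip top ctr",(256,311),.208),("cap top",(193,135),.195)]:print(nm,onz("wrist",np.array(p)*s,z,T))
E
python3 meas.py
```

```text
dial [ 0.5731 -0.1669] 0.1085 62 62
rim outer [ 0.5734 -0.167 ] 0.0689 347 393
mark 2.5 0.0963 box yaw -0.317
mark 1.5 0.096 box yaw -0.32
mark 0.5 0.0962 box yaw -0.334
mark -0.5 0.097 box yaw -0.34
screws ctr [ 0.59199361 -0.11060793] yaws [np.float64(-0.32779632679489645), np.float64(-0.33079632679489657)] [np.float64(0.3518605741683861), np.float64(0.23109035113494897)]
pointer 0.08474357795764904 0.26897535209279344
paddle tip top ctr [0.60133914 0.00674306 0.208     ]
cap top [0.72877219 0.00962483 0.195     ]
```

Two independent fits agree to 0.3 mm: hub at (0.573,-0.167), box yaw -0.328, wheel at about 1.90 rad (95 V). Next, grip the rim midway between two spokes and wind back most of the way.

```bash
cat >> h.py <<'E'
C=np.array([.5733,-.1670]);BY=-.328;ZG=.175;RR=.063
def gp(phi,z=ZG,r=RR): return [*(C+r*np.array([np.cos(phi),np.sin(phi)])),z]
def ft(phi):  # radial, tangential(ccw), z force on the tool
    F=np.array(robot.current_contact_force());u=np.array([np.cos(phi),np.sin(phi)]);return np.array([F[:2]@u,F[:2]@[-u[1],u[0]],F[2]])
def arc(p0,p1,step=.2,speed=.06,until=None,lim=30):
    n=max(1,int(np.ceil(abs(p1-p0)/step-1e-6)));p=p0
    for p in np.linspace(p0,p1,n+1)[1:]:
        hit=robot.move_l(gp(p),quat(p+np.pi/2),max_speed=speed,until_force=until)
        f=ft(p);print("phi",p.round(3),"F r,t,z",f.round(1),"M",np.round(robot.current_moment(),2)[2],"t",round(robot.current_clock(),2),hit)
        if hit or np.abs(f).max()>lim: break
    return p
def tcpphi():
    v=np.array(robot.current_tcp_pos())[:2]-C;return np.arctan2(v[1],v[0])
E
python3 - <<'E'
from h import *
p0=-.778
print([None if robot.ik(gp(p),quat(p+np.pi/2)) is None else np.round(robot.ik(gp(p),quat(p+np.pi/2))[5],2) for p in np.linspace(p0-1.2,p0+2,9)])
robot.move_gripper(.034,30)
robot.goto(gp(p0,.26),quat(p0+np.pi/2));print(robot.current_clock())
print(robot.move_l(gp(p0),max_speed=.1,until_force=8),ft(p0).round(2),tpose()[:3,3],robot.current_clock())
robot.move_gripper(.0,30)
print("gap",robot.current_finger_gap(),ft(p0).round(2),np.round(robot.current_moment(),2),robot.current_clock())
if .010<robot.current_finger_gap()<.018: arc(p0,p0+.4)
E
```

```text
[np.float64(1.47), np.float64(1.08), np.float64(0.71), np.float64(0.34), np.float64(-0.02), np.float64(-0.38), np.float64(-0.75), np.float64(-1.13), np.float64(-1.52)]
4.1
False [ 0.9  -1.27  0.08] [ 0.61886575 -0.21152092  0.17600464] 5.1
gap 0.013463275381245981 [-4.57 -0.3   5.69] [0.53 0.64 0.01] 5.4167
phi -0.578 F r,t,z [-4.6  2.   6.2] M 0.15 t 5.78 False
phi -0.378 F r,t,z [-5.1  2.2  6.2] M 0.15 t 6.13 False
```

Run:
```python
from h import *
a=robot.capture("wrist")[:,:,::-1]; b=robot.capture("scene")[130:290,120:320,::-1]
cv2.imwrite("pics/g1.png",np.hstack([cv2.resize(a,(400,300)),cv2.resize(b,(375,300),interpolation=cv2.INTER_CUBIC)]))
print(tcpphi(),tpose()[:3,3],robot.current_finger_gap())
```

```text
-0.37038625033352207 [ 0.63166678 -0.18966426  0.17634839] 0.013454967126472196
```

View pics/g1.png

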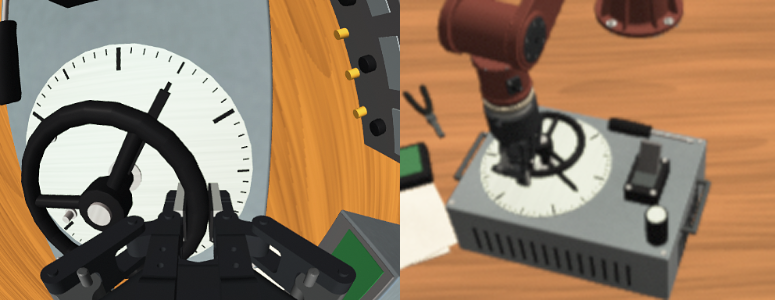

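The pointer now reads about 73–75 V (left pane, pointer end at (165,88)), so the wheel turned with the grip as expected (95 → 75 V). The breaker is untouched. Continue back to the stop, in small force-guarded steps near it.

Run:
```python
from h import *
p=arc(-.378,.92,step=.22)
p0=p;f0=ft(p)
for q in np.arange(.96,1.26,.03):
    hit=robot.move_l(gp(q),quat(q+np.pi/2),max_speed=.02,until_force=7)
    f=ft(q);print(round(q,3),"actual",tcpphi().round(4),f.round(1),np.round(robot.current_moment(),2)[2],round(robot.current_clock(),2),hit)
    if hit or abs(f[1]-f0[1])>9: break
```

```text
phi -0.162 F r,t,z [-5.5  1.8  6.4] M 0.09 t 6.61 False
phi 0.055 F r,t,z [-4.6  1.5  5.1] M 0.05 t 6.98 False
phi 0.271 F r,t,z [-4.3  1.9  6.3] M 0.11 t 7.36 False
phi 0.487 F r,t,z [-4.1  2.9  6.7] M 0.03 t 7.73 False
phi 0.704 F r,t,z [-3.8  3.3  6.2] M 0.02 t 8.11 False
phi 0.92 F r,t,z [-1.9  3.2  6.1] M -0.0 t 8.48 False
0.96 actual 0.9384 [-3.4  0.9  5.6] -0.16 8.76 False
0.99 actual 0.9674 [-3.   0.9  5.2] -0.19 9.01 False
1.02 actual 0.9976 [-2.6  0.9  5.3] -0.17 9.26 False
1.05 actual 1.0276 [-3.2  1.2  5.1] -0.14 9.51 False
1.08 actual 1.0576 [-2.5  1.4  6.1] -0.1 9.76 False
1.11 actual 1.0877 [-2.9  1.1  5. ] -0.13 10.01 False
1.14 actual 1.1169 [-3.   0.5  6.3] -0.18 10.26 False
1.17 actual 1.1209 [-2.9 -5.3  3.2] -0.41 10.51 False
1.2 actual 1.1304 [-3.6 -6.9  0.8] -0.33 10.76 False
```

The tangential force fell from about +1 N to -7 N, with the motion stalling at φ≈1.12. The stop was predicted at 1.122. Release, lift and check from above.

Run:
```python
from h import *
robot.move_gripper(.034)
p=tcpphi();robot.move_l(gp(p,.26),max_speed=.2);print(ft(p).round(1))
robot.goto([.595,-.09,.34],quat(-.31))
T=tpose();im=robot.capture("wrist")[:,:,::-1]
np.save("T2.npy",T);cv2.imwrite("pics/w2raw.png",im)
cv2.imwrite("pics/w2.png",cv2.resize(im[40:260,110:420],None,fx=2.4,fy=2.4,interpolation=cv2.INTER_CUBIC))
print(robot.current_clock())
```

```text
[-0.3  1.3 -0.9]
14.3417
```

View pics/w2.png

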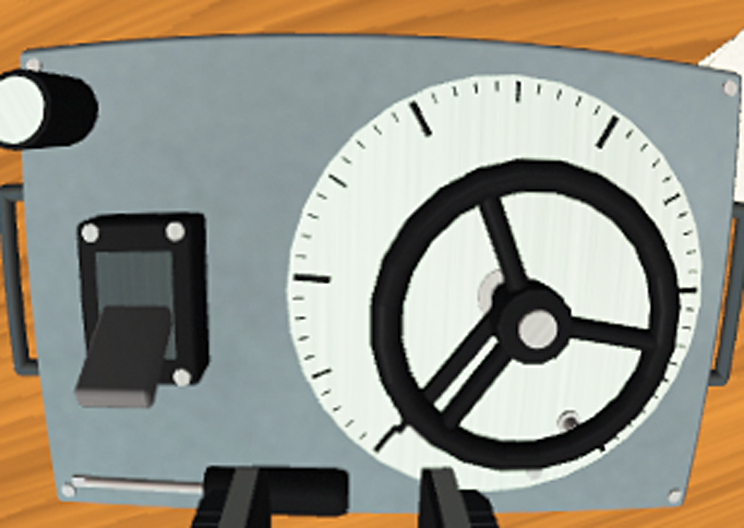

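The pointer bar ends at about (400,428), in line with the 0 V mark at (383,438). The paddle is still off. I'll compute the angle and push the paddle.

Run:
```python
from h import *
T=np.load("T2.npy");g=lambda p,z:onz("wrist",np.array(p)/2.4+[110,40],z,T)[:2]-C
for n,p,z in [("ptr",(402,427),.1445),("mark0",(383,441),.135)]:
    v=g(p,z);print(n,np.hypot(*v).round(4),((np.arctan2(v[1],v[0])-BY)).round(3))
Rb=np.array([[np.cos(BY),-np.sin(BY)],[np.sin(BY),np.cos(BY)]])
b=lambda x,y,z:[*(C+Rb@[x,y+.06+0]),z]   # box frame (origin y +60 from dial)
B=lambda x,z:b(x,.115,z)
print("start",B(-.064,.198))
robot.move_gripper(0,20)
robot.goto(B(-.064,.27),quat(BY))
robot.move_l(B(-.064,.198),max_speed=.15)
F0=np.array(robot.current_contact_force())
print("F0",F0.round(1),robot.current_clock())
ux=Rb[:,0]
for x in [-.03,-.01,0,.006,.012,.018,.024]:
    hit=robot.move_l(B(x,.198),max_speed=.06,until_force=15)
    F=np.array(robot.current_contact_force())-F0
    d=np.array(robot.current_tcp_pos())[:2]-np.array(B(0,0))[:2]
    print(x,"actual",(d@ux).round(4),"F",(F[:2]@ux).round(1),F[2].round(1),hit,round(robot.current_clock(),2))
    if hit or F[:2]@ux<-10: break
robot.move_l(B(-.03,.198),max_speed=.15);robot.move_l(B(-.05,.30),max_speed=.25)
robot.goto([.595,-.09,.34],quat(-.31))
T=tpose();im=robot.capture("wrist")[:,:,::-1]
np.save("T3.npy",T);cv2.imwrite("pics/w3raw.png",im)
cv2.imwrite("pics/w3.png",cv2.resize(im[40:260,110:420],None,fx=2.4,fy=2.4,interpolation=cv2.INTER_CUBIC))
print(robot.current_clock())
```

```text
ptr 0.0838 2.507
mark0 0.0988 2.51
start [np.float64(0.569088235582168), np.float64(0.019288112987621092), 0.198]
F0 [ 0.3  0.2 -0.4] 15.9917
-0.03 actual -0.0295 F -0.2 -0.6 False 16.71
-0.01 actual -0.0091 F -0.4 -0.0 False 17.19
0 actual 0.0003 F -1.2 -0.1 False 17.51
0.006 actual 0.0026 F -11.2 5.5 False 17.76
19.2917
```

View pics/w3.png

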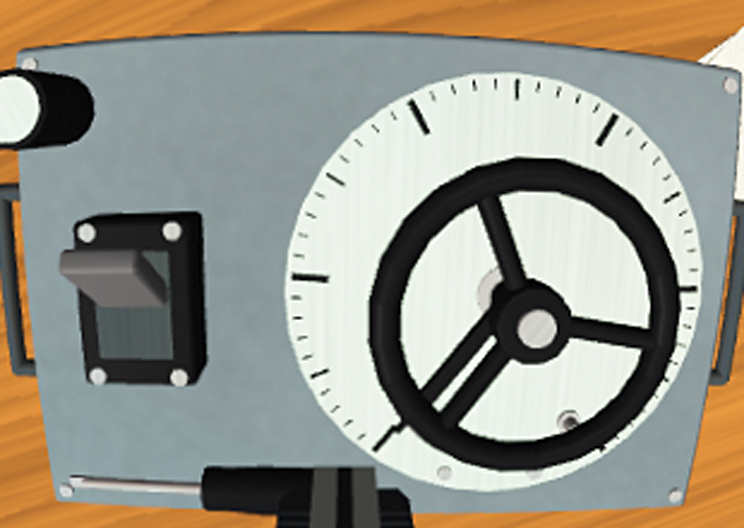

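The paddle tip is now at (102,258), leaning to +x. The push stalled at x = 2.6 mm with 11 N, against a predicted end of about 2 mm, so it is fully on. The pointer is still on zero. Now wind up.

Run:
```python
from h import *
p0=1.125
robot.move_gripper(.034,30)
robot.goto(gp(p0,.26),quat(p0+np.pi/2))
print(robot.move_l(gp(p0),max_speed=.1,until_force=8),robot.current_clock())
robot.move_gripper(0,30)
s=tcpphi();print("gap",robot.current_finger_gap(),"phi",s,ft(p0).round(1))
if .010<robot.current_finger_gap()<.018:
    p=arc(p0,p0-2.8,step=.2)
    print("turned",(s-tcpphi()+np.pi)%(2*np.pi)-np.pi)
    for _ in range(2):
        rem=2.99-(s-tcpphi()); p-=rem
        arc(p+rem,p,step=.1,speed=.03); print("turned",s-tcpphi(),"p",p)
T=tpose();im=robot.capture("wrist")[:,:,::-1]
np.save("T4.npy",T);cv2.imwrite("pics/w4raw.png",im);cv2.imwrite("pics/w4.png",cv2.resize(im,(800,600),interpolation=cv2.INTER_CUBIC))
```

```text
False 23.2833
gap 0.013479131983734032 phi 1.11155039738274 [-3.1 -0.1  3.1]
phi 0.925 F r,t,z [-4.3 -0.6  4.3] M -0.11 t 23.95 False
phi 0.725 F r,t,z [-5.3 -1.3  5.6] M -0.1 t 24.31 False
phi 0.525 F r,t,z [-4.6 -1.1  6. ] M -0.12 t 24.67 False
phi 0.325 F r,t,z [-4.5 -1.5  6.4] M -0.09 t 25.02 False
phi 0.125 F r,t,z [-5.3 -2.2  7.4] M -0.05 t 25.38 False
phi -0.075 F r,t,z [-3.6 -1.2  7.4] M -0.09 t 25.74 False
phi -0.275 F r,t,z [-4.  -1.8  6.6] M -0.06 t 26.1 False
phi -0.475 F r,t,z [-3.4 -1.4  7.1] M -0.04 t 26.46 False
phi -0.675 F r,t,z [-2.8 -3.2  5.7] M -0.02 t 26.82 False
phi -0.875 F r,t,z [-2.2 -1.9  6.3] M 0.04 t 27.18 False
phi -1.075 F r,t,z [-1.8 -2.7  5.5] M -0.04 t 27.53 False
phi -1.275 F r,t,z [-1.2 -3.   6.5] M -0.04 t 27.89 False
phi -1.475 F r,t,z [-0.6 -2.6  6.4] M 0.02 t 28.25 False
phi -1.675 F r,t,z [-0.1 -2.1  5.8] M -0.05 t 28.61 False
turned 2.7821159754777343
phi -1.744 F r,t,z [ 0.2 -0.4  5.8] M 0.1 t 28.9 False
phi -1.814 F r,t,z [ 0.1 -0.5  5.7] M 0.09 t 29.19 False
phi -1.883 F r,t,z [ 0.6 -0.3  5.2] M 0.07 t 29.48 False
turned 2.981088583562534 p -1.8828840245222658
phi -1.892 F r,t,z [0.1 0.6 4.7] M 0.16 t 29.73 False
turned 2.9844954311174545 p -1.891795440959732
```

Run:
```python
from h import *
robot.move_gripper(.034)
p=tcpphi();robot.move_l(gp(p,.27),max_speed=.2)
robot.goto([.59,-.14,.33],quat(-.31))
T=tpose();im=robot.capture("wrist")[:,:,::-1]
np.save("T5.npy",T);cv2.imwrite("pics/w5raw.png",im)
cv2.imwrite("pics/w5.png",cv2.resize(im[20:230,100:380],None,fx=2.8,fy=2.8,interpolation=cv2.INTER_CUBIC))
print(robot.current_clock())
```

```text
31.3167
```

View pics/w5.png

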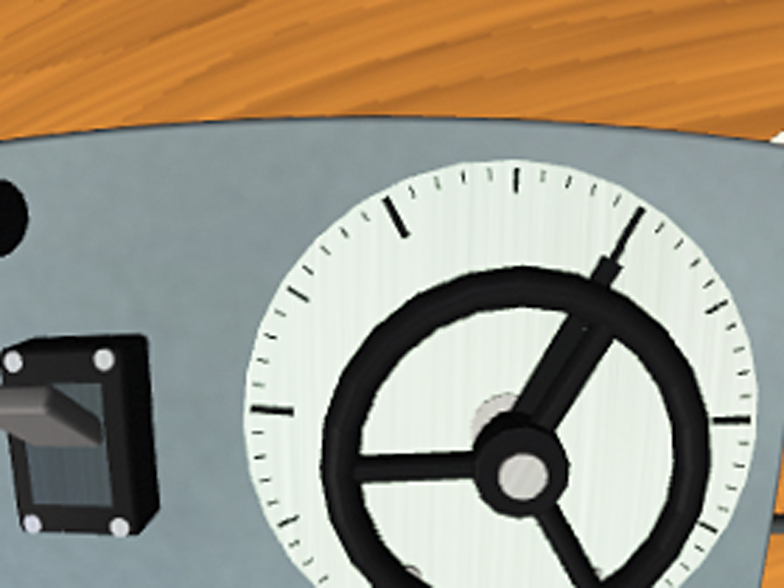

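The pointer end at (609,265) meets the inner end of the 150 V mark, which runs from (615,256) to (640,210). A quick numeric check, plus a scene check of the bystanders.

Run:
```python
from h import *
T=np.load("T5.npy");g=lambda p,z:onz("wrist",np.array(p)/2.8+[100,20],z,T)[:2]-C
for n,p,z in [("ptr",(609,263),.1445),("mark in",(613,257),.135),("mark out",(642,209),.135),("100 out",(388,200),.135),("200 out",(749,420),.135)]:
    v=g(p,z);print(n,np.hypot(*v).round(4),((np.arctan2(v[1],v[0])-BY)).round(3))
a=cv2.imread("pics/scene0.png");b=robot.capture("scene")[:,:,::-1]
cv2.imwrite("pics/scene1.png",b)
d=(cv2.absdiff(a,b).max(2)>40).astype(np.uint8)
n,l,st,c=cv2.connectedComponentsWithStats(d)
print([s.tolist() for s in st[1:] if s[4]>15])
print(np.abs(robot.current_joint_velocities()).max(),robot.current_contact_force(),robot.current_clock())
```

```text
ptr 0.0784 -0.481
mark in 0.0818 -0.509
mark out 0.1046 -0.507
100 out 0.1033 0.497
200 out 0.1052 -1.509
[[74, 0, 83, 18, 982], [153, 0, 93, 86, 2756], [274, 0, 35, 15, 483], [73, 17, 31, 17, 148], [48, 25, 4, 6, 16], [240, 25, 36, 51, 719], [31, 26, 37, 60, 904], [168, 26, 23, 25, 178], [263, 30, 5, 5, 17], [187, 32, 8, 4, 26], [201, 33, 9, 2, 16], [52, 37, 19, 44, 133], [191, 46, 16, 11, 98], [70, 48, 11, 13, 69], [275, 49, 25, 6, 114], [300, 67, 6, 15, 24], [65, 73, 11, 17, 55], [49, 87, 51, 45, 1040], [240, 92, 63, 27, 744], [169, 95, 52, 86, 2636], [191, 193, 5, 9, 30], [200, 195, 11, 10, 47], [177, 202, 14, 6, 55], [247, 205, 12, 9, 85], [201, 206, 13, 6, 52], [180, 209, 12, 9, 52], [189, 216, 7, 5, 24], [244, 218, 11, 4, 30], [175, 223, 13, 10, 57], [199, 223, 6, 14, 47]]
0.014604715993098167 [0.14547721 0.30175305 0.40469356] 31.3667
```

View pics/scene1.png

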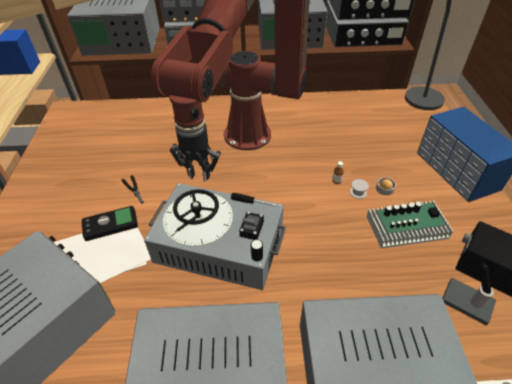

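The bystanders are unmoved: the only image differences are the arm, the wheel and the paddle. The hand is clear and the reading is about 149 V, so I'm handing in.

Run:
```python
from h import *
robot.hold(.3);robot.finish_job();print(robot.current_clock())
```

```text
the job is handed in; nothing more can be done
the job is handed in; nothing more can be done
```

The job is handed in: the breaker is on and the wheel stands at about 149 V, with the hand well clear. It took about 32 s of the 72 s allowed.

- **Zero stop:** With the breaker off, I gripped the rim and wound back from about 95 V until I felt the stop, as roughly an 8 N change at the rim. This was within 0.01 rad of where the camera had predicted it, and the picture afterwards showed the pointer on 0 V.
- **Breaker:** I pushed the paddle until it stalled at its end at about 11 N, where predicted. The picture showed it leaning to +x, and the pointer was still on zero.
- **Wind up:** I wound clockwise in one grip without overshooting. The tool turned 2.984 rad, which is about 149.2 V.
- **Last checks:** My two readings of the pointer differ slightly. The picture puts it about 0.02–0.03 rad short of the 150 V mark (about 148.7–149 V), while the tool's turn says 149.2 V. The difference is about the pixel error.
- **Bench:** Comparing before and after pictures of the bench showed changes only at the arm, the wheel and the paddle. The force on the tool was near zero.

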